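Hang the deep hooked basket on the cleaning line's carrier rail

ROBOT

A 6-joint arm with a two-finger parallel gripper is mounted at the origin on the work surface. World frame = base frame: x ahead of the robot, y to its left, z up, the work surface at z = 0. Lengths are in m, angles in rad, forces in N, time in s.
With the tool pointing down it reaches from about 0.35 to 0.775 m from the base axis. Payload 7.3 kg.
Tool frame: the origin (TCP) lies at the very end of the fingers, on their centre line; the grasp point (between the pads) lies 19 mm behind it; z points along the fingers, y is the line along which they close (so a half turn about z gives the same grasp; the last joint's range is limited). The gripper opens to 92 mm and grips with 3 to 60 N. Pads are 19 mm wide; open, the fingers measure 130 mm over their backs; the gripper's body (75 mm by 190 mm) begins 47 mm behind the grasp point.
Start: joints at [1.009, 0.342, 1.524, -0, 1.275, -0.146], TCP at [0.212, 0.48, 0.227] pointing down, gripper open.
Joint ranges: [-2.53, 2.53], [-0.77, 2.02], [0.04, 2.7], [-1, 4.14], [0.28, 2.66], [-3.11, 3.11]. Speed limits (rad/s): [2.57, 2.57, 3.14, 3.14, 3.14, 3.14].

INTERFACE

Orientations are given as a unit quaternion [x, y, z, w].
In Python, from plant import r gives the robot as it stands. The module is installed in compiled form; this text tells all that it offers.
- The arm moves only by the tool play_rows, never from a script. Its argument "deltas" is one flat list of numbers, 7 for each row, row after row: the shift along the tool's x, y, z each as a share of 15 cm, from -1 to 1, then the turn, a rotation vector about the tool's x, y, z each as a share of 90 degrees, from -1 to 1, then the closure, from -1 (fully open) to 1 (shut), so that 0 is half open. A call has 1 to 12 rows; each row is the pose to reach, as a shift and turn from the pose commanded when the call began, along the tool's axes at that moment; what a row does not reach only later rows make up. A row lasts 1/10 s, in which the tool goes at most 50 mm and 8.59 degrees, less where a joint would pass 70% of its speed; a pose out of reach is approached as far as the arm can. A call with a number of a shift or a turn outside -1 to 1 is refused whole. A call with a gripper value outside its range is refused whole. The fingers move at their own pace and stop on an object; the grip force is fixed at half the most. Time passes only in rows, so rows that repeat a pose let the fingers close. It gives the time, the measured TCP pose, the force, the opening and the grip force at its end, in the units of the state.
- r.sense(): the state, without advancing time (a new reading comes with each control period).
- r.grab_frame(name): name is "side" or "top"; returns a dict with "frame" (400x640x3 uint8, red, green, blue), "vfov" (degrees; the focal length in pixels is half the picture's height over the tangent of half this angle, whatever the lens; pixels are square), "cx", "cy" (the principal point, pixels), "position" and "orientation" of the camera in the world. Camera axes: x right, y down, z forward; pixel columns grow to the right and rows downward; lengths in m; the calibration is good to about 2 mm. A picture is of the moment at which its call begins. There is no depth.
- r.close_job(): hands the job in; it is judged then, once.
Trained networks look in the newest picture that a camera, given by its name, has taken for a name from the list of things; names that differ only in an ending like _2 or _b are one class to them, and where a whole thing is asked for, a point or a joint stands for the part that bears it (a point fixed in the world has none). Each returns a list of dicts, best first, with "p" (0 to 1); they miss things now and then, are a little off and sometimes report something else, mostly with a low value. They report only what shows in the picture. A call takes as long as a camera call. They do not tell look-alikes from the thing itself.
- r.search_frame(label, camera): "box" ([centre column, centre row, width, height] in pixels, round what is visible of it).
The state is a dict: "time": time; "joint_pos": joint angles; "qd": joint speeds; "effort": joint torques, N m; "eef_pos": TCP position; "ee_rot": TCP orientation; "ft_force": force on the tool from outside, world axes, zero at the start; "ft_torque": the same for the moment, N m; "grip_width": opening from 0.0 (shut) to 1.0 (fully open); "grasp_force": force on a finger pad.
Only numpy, scipy, OpenCV 4.12 (cv2) and the standard library are available. Lean on these libraries where they do the work, as an engineer would, in place of code of your own. Each camera call takes 0.05 s, during which the arm holds its last target. There are 200 camera calls.

TASK

Three steel carriers stand on the jeweller's bench. Take the deep basket that has the hook, lift its hook over the lip of the aluminium carrier rail, and lower it until it hangs from the lip with the hook's tongue down in the trough behind; set it down fully before letting go, do not let it drop. Leave the flat tray and the basket without a hook standing where they are.

Things in the scene. Friction and masses are not known exactly. Their poses are not given: they have to be found in the camera images.
- basket: Loose steel basket (sizes in mm): tub 60 (x) x 90 (y) x 50 deep, 0.25-0.5 kg. Origin: centre of underside, z up. Stalk at centre 14 (x) x 30 (y), top at z 193; grip it above the hook arm. Arm runs from stalk to +x, 50 wide, z 135-143, ends in a down-turned tongue, x 54-60, lower edge z 105. +x points away from robot within 30 deg. Balanced under the stalk.
- rail: Carrier rail (mm): fixed aluminium trough, 200 long (y), end plates 180 high. Front plate x -3 to 3; its top edge at z 165 is the lip. Behind: trough x 3-36, floor z 115, back wall z 145. Origin: bench level under mid lip; +x away from robot. Hung: arm on lip, tongue behind it, tub in front, x axes alike, basket origin at x -51 to -33 and z about 30; let go, it may lean 8 deg to the plate.
- flat_tray: Bystander, loose: the same stalk and hook as the deep basket, but only a flat tray 10 mm deep (60 x 90 mm). Origin: centre of its underside.
- plain_basket: Bystander carrier, loose: the same 50 mm deep tub and stalk, but no hook, only a short level crossbar 70 mm long along own y at 139 mm height. Origin: centre of its underside.
Not all that is in view belongs to the job. What is shaped like the basket but green or red is not meant.

How it is judged:
At the end, for the whole second after the job is handed in: Basket hangs released, at rest: origin 20-62 mm before the lip, within 80 mm of rail middle, underside 10-45 mm above bench (tongue behind lip), tilt under 15 deg, squared within 17 deg; flat tray and hookless basket within 30 mm of their starts (x of basket in the frame of rail between -0.062 and -0.02 m and y of basket in the frame of rail between -0.08 and 0.08 m and height (world z) of basket between 0.01 and 0.045 m and angle between basket's own z axis and vertical below 0.26 rad and angle between the x axis of basket and the x axis of rail, either way round below 0.3 rad and linear speed of basket below 0.03 m/s and contact force between basket and rail above 0.5 N and contact force between basket and the fingers below 0.1 N and distance of each of flat_tray, plain_basket from where it was at the start of the episode below 0.03 m); the robot touches nothing.
It fails at once if the basket is let drop (falls free of the fingers faster than 0.5 m/s) (contact force between basket and the fingers below 0.05 N and linear speed of basket above 0.5 m/s).
It fails at once if the flat tray is moved more than 30 mm or knocked over (distance of flat_tray from where it was at the start of the episode above 0.03 m or angle between flat_tray's own z axis and vertical above 0.5 rad).
It fails at once if the basket without a hook is moved more than 30 mm or knocked over (distance of plain_basket from where it was at the start of the episode above 0.03 m or angle between plain_basket's own z axis and vertical above 0.5 rad).
It also fails if it takes over 40 s, if anything falls off the work surface, if the arm or the gripper's body presses on something with over 40 N, if the wrist force passes 120 N, or if a joint passes its speed limit or range.

## Working session

There is one attempt and no reset: what is moved stays moved. The work goes in short steps, Python scripts to look and compute and a tool call to move; the robot and the scene stay as the last step left them, time stands still between calls to the robot, and variables do not carry over. Pictures are saved under pics/ and viewed, at most 10 in all, crops included, and the job is handed in when it is done.

Besides the shell and the picture viewer there is one more tool, called by a JSON object that holds its "method" and its "body". play_rows: Moves the arm, as the interface text tells. Shift numbers are shares of 15 cm and turn numbers shares of 90 degrees, none past 1 either way. Its arguments: {"type":"object","properties":{"deltas":{"type":"array","items":{"type":"number"}}},"required":["deltas"]}

```bash
mkdir -p pics; cat > h.py <<'E'
import numpy as np,cv2
from scipy.spatial.transform import Rotation as R
from plant import r
def cam(n,save=None):
    f=r.grab_frame(n)
    if save: cv2.imwrite('pics/'+save,f['frame'][:,:,::-1])
    return f
def ray(f,u,v):
    F=200/np.tan(np.radians(f['vfov'])/2)
    d=R.from_quat(f['orientation']).apply([(u-f['cx'])/F,(v-f['cy'])/F,1]); return np.array(f['position']),d
def at(f,u,v,z):
    p,d=ray(f,u,v); return p+d*(z-p[2])/d[2]
def proj(f,P):
    F=200/np.tan(np.radians(f['vfov'])/2)
    q=R.from_quat(f['orientation']).inv().apply(np.atleast_2d(P)-f['position'])
    return np.c_[f['cx']+F*q[:,0]/q[:,2],f['cy']+F*q[:,1]/q[:,2]]
E
python3 - <<'E'
from h import *
for n in('side','top'):
    f=cam(n,n+'1.png'); print(n,f['vfov'],f['cx'],f['cy'],f['position'],R.from_quat(f['orientation']).as_matrix().round(3).tolist())
    for l in('basket','rail','flat_tray','plain_basket'):
        for d in r.search_frame(l,n)[:4]: print(l,np.round(d['box']),round(d['p'],2))
print(r.sense()['time'],r.sense()['ee_rot'])
E
```

```text
side 43.80855561950851 308.90138022855666 190.10610949692352 [-0.19854044 -0.81340271  0.70320347] [[0.781, -0.31, 0.542], [-0.624, -0.419, 0.659], [0.023, -0.853, -0.521]]
basket [196. 165.  38.  74.] 0.76
basket [310. 186.  52.  83.] 0.73
basket [398. 190.  44.  78.] 0.58
rail [362. 147.  65.  94.] 0.67
flat_tray [362. 224.  54.  91.] 0.92
plain_basket [252. 152.  42.  75.] 0.92
top 43.637346992842794 315.4805594733782 198.39055160793563 [0.376729   0.01612116 1.07866527] [[-0.023, -0.993, 0.12], [-1.0, 0.023, -0.004], [0.001, -0.12, -0.993]]
basket [207. 159.  60.  62.] 0.87
basket [395. 133.  51.  67.] 0.84
basket [328. 210.  45.  52.] 0.71
basket [197. 310.  69.  53.] 0.71
rail [286.  93. 127.  73.] 0.82
flat_tray [423. 218.  50.  53.] 0.59
plain_basket [214. 228.  57.  39.] 0.69
0.5 [ 2.06420251e-01  9.78463428e-01  1.53980863e-05 -1.48934278e-05]
```

View pics/side1.png

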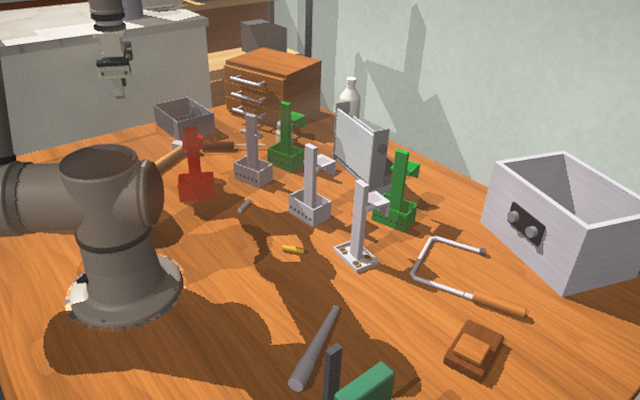

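View pics/top1.png

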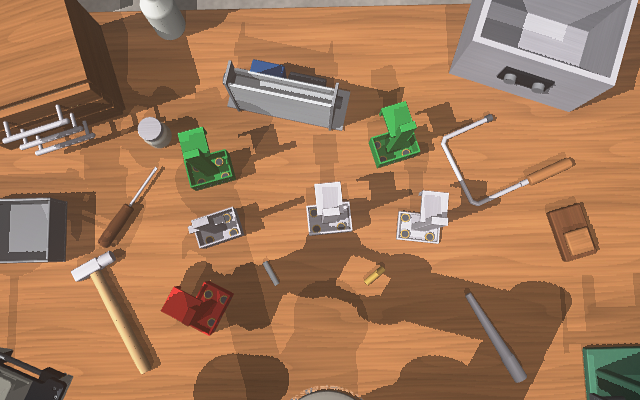

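Steel candidates are, in side/top pixels:
- (310,186)/(328,210): deep tub with a hook arm. This fits the description.
- (362,224)/(423,218): shallow tray with a hook, so the flat tray.
- (252,152)/(214,228): deep tub without a hook, so the plain basket.

The green and red ones are decoys. I'll confirm with one enlarged crop.

```bash
python3 - <<'E'
import cv2,numpy as np
a=cv2.imread('pics/side1.png')[90:280,220:430]; b=cv2.imread('pics/top1.png')[50:250,190:460]
a=cv2.resize(a,None,fx=2.9,fy=2.9,interpolation=2)[:550,:]; b=cv2.resize(b,None,fx=2.9,fy=2.9,interpolation=2)
cv2.imwrite('pics/c1.png',cv2.resize(a,(609,551)));cv2.imwrite('pics/c2.png',b)
E
```

```text
(no output)
```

View pics/c1.png

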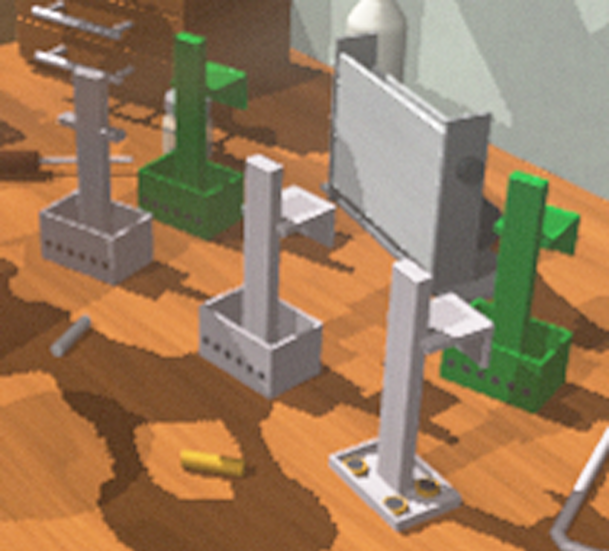

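View pics/c2.png

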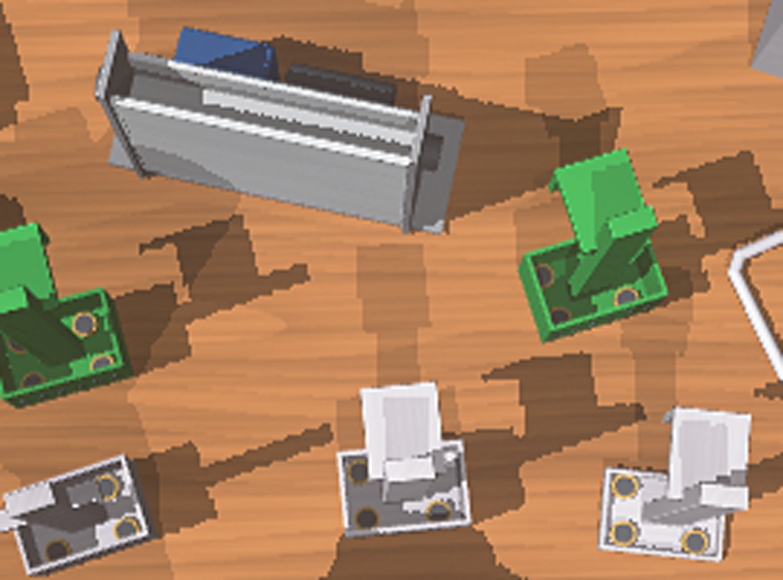

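The crops confirm it: the middle steel carrier (top crop tub around (403,488), white hook arm) has a deep tub and a hook, so it is the one meant. The lip runs from (113,98) to (410,160) in the top crop. Next I fit the poses.

```bash
cat > fit.py <<'E'
from h import *
from scipy.optimize import least_squares
f=cam('top')
c=lambda L:np.array(L)/2.9+[190,50]
def fit(M,U,x0):
    M=np.array(M)/1e3
    def res(p): 
        P=M.copy(); P[:,:2]=M[:,:2]@np.array([[np.cos(p[2]),np.sin(p[2])],[-np.sin(p[2]),np.cos(p[2])]])+p[:2]
        return (proj(f,P)-U).ravel()
    s=least_squares(res,x0,loss='soft_l1'); print(s.x.round(4),np.degrees(s.x[2]).round(1),res(s.x).reshape(-1,2).round(1).tolist()); return s.x
b=fit([[30,45,50],[30,-45,50],[-30,-45,50],[-30,45,50],[60,25,143],[60,-25,143],[7,15,193],[7,-15,193],[-7,-15,193],[-7,15,193]],
 c([[338,453],[464,440],[470,523],[346,533],[362,390],[436,383],[386,462],[433,458],[434,478],[387,480]]),[.4,0,0])
l=fit([[-3,97,165],[-3,-97,165]],c([[113,99],[410,162]]),[.6,0,0])
s=r.sense();print(s['eef_pos'],R.from_quat(s['ee_rot']).as_matrix().round(3).tolist(),s['time'])
for n,(u,v) in dict(flat=(675,480),plain=(80,520)).items(): print(n,at(f,*c([u,v]),.02))
E
python3 fit.py
```

```text
[ 0.4588 -0.0153  0.0678] 3.9 [[-0.3, -0.3], [-0.5, 0.2], [0.3, 0.5], [-0.5, 1.0], [-0.3, -0.4], [0.5, -0.4], [-0.3, -0.6], [0.2, -0.7], [0.7, 0.2], [0.1, 1.0]]
[ 0.6882  0.0743 -0.2397] -13.7 [[1.2, 0.2], [-1.1, -0.2]]
[0.2120188  0.48025609 0.22670997] [[-0.915, 0.404, 0.0], [0.404, 0.915, -0.0], [-0.0, -0.0, -1.0]] 0.55
flat [ 0.46251315 -0.21506361  0.02      ]
plain [0.44336918 0.2209739  0.02      ]
```

{"method": "play_rows", "body": {"deltas": [-0.95, -0.785, -0.15, 0, 0, 0, -1, -0.95, -0.785, -0.15, 0, 0, 0, -1, -0.95, -0.785, -0.15, 0, 0, 0, -1, -0.95, -0.785, -0.15, 0, 0, 0, -1, -0.95, -0.785, -0.15, 0, 0, 0, -1]}}

```text
time: 1.05
eef_pos: [0.2965, 0.3122, 0.2501]
ee_rot: [0.209, 0.978, 0.0, 0.001]
ft_force: [-0.2, 0.7, -0.4]
grip_width: 1.001
grasp_force: 0.0
```

{"method": "play_rows", "body": {"deltas": [-0.95, -0.785, 0, 0, 0, 0, -1, -0.95, -0.785, 0, 0, 0, 0, -1, -0.95, -0.785, 0, 0, 0, 0, -1, -0.95, -0.785, 0, 0, 0, 0, -1, -0.95, -0.785, 0, 0, 0, 0, -1]}}

```text
time: 1.55
eef_pos: [0.3793, 0.1473, 0.2492]
ee_rot: [0.209, 0.978, -0.0, 0.0]
ft_force: [-0.8, 0.4, -0.4]
grip_width: 1.001
grasp_force: 0.0
```

{"method": "play_rows", "body": {"deltas": [-0.94, -0.785, 0, 0, 0, -0.308, -1, -0.94, -0.785, 0, 0, 0, -0.308, -1, -0.94, -0.785, 0, 0, 0, -0.308, -1, -0.94, -0.785, 0, 0, 0, -0.308, -1, -0.94, -0.785, 0, 0, 0, -0.308, -1, -0.94, -0.785, 0, 0, 0, -0.308, -1, -0.94, -0.785, 0, 0, 0, -0.308, -1]}}

```text
time: 2.25
eef_pos: [0.4586, -0.0133, 0.249]
ee_rot: [-0.034, 0.999, 0.001, -0.0]
ft_force: [0.0, -0.1, -0.4]
grip_width: 0.997
grasp_force: 0.0
```

```bash
python3 - <<'E'
from h import *
f=cam('side','side2.png');cam('top','top2.png')
s=r.sense();print(s['eef_pos'],R.from_quat(s['ee_rot']).as_matrix().round(3).tolist(),s['time'])
p=np.array([[.4588,-.0153,.193],[.4588,-.0153,.0],[.4588+.06,-.0153+.004,.143]]);print(proj(f,p))
a=cv2.imread('pics/side2.png')[90:270,230:390];cv2.imwrite('pics/c3.png',cv2.resize(a,None,fx=3,fy=3))
E
```

```text
[ 0.45856235 -0.0131627   0.24926545] [[-0.998, -0.069, -0.0], [-0.069, 0.998, 0.001], [0.0, 0.001, -1.0]] 2.35
[[310.38529967 145.57809455]
 [308.4935981  214.76080995]
 [328.07768751 157.04415413]]
```

View pics/c3.png

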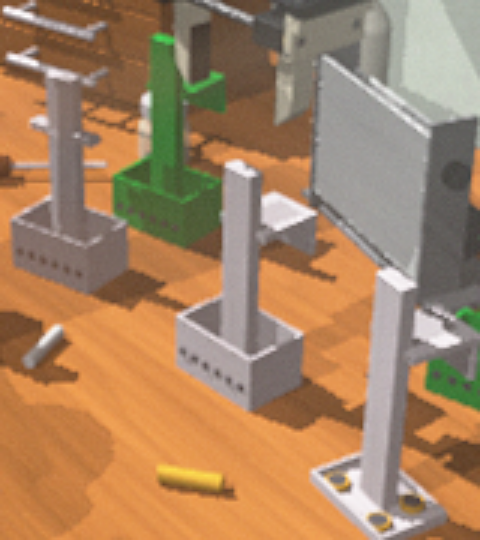

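The side crop shows the stalk top at about pixel (311,145), which agrees with the fit, and the open fingers sit either side above it. I'll descend and close.

{"method": "play_rows", "body": {"deltas": [0, -0.013, 0.3, 0, 0, 0, -1, 0, -0.013, 0.5, 0, 0, 0, -1, 0, -0.013, 0.62, 0, 0, 0, -1, 0, -0.013, 0.62, 0, 0, 0, -1, 0, -0.013, 0.62, 0, 0, 0, -1]}}

```text
time: 2.85
eef_pos: [0.4594, -0.016, 0.1569]
ee_rot: [-0.035, 0.999, 0.0, 0.0]
ft_force: [-0.5, 0.6, 0.6]
grip_width: 0.996
grasp_force: 0.0
```

{"method": "play_rows", "body": {"deltas": [0, 0, 0, 0, 0, 0, 1, 0, 0, 0, 0, 0, 0, 1, 0, 0, 0, 0, 0, 0, 1, 0, 0, 0, 0, 0, 0, 1, 0, 0, 0, 0, 0, 0, 1, 0, 0, 0, 0, 0, 0, 1, 0, 0, 0, 0, 0, 0, 1, 0, 0, 0, 0, 0, 0, 1]}}

```text
time: 3.65
eef_pos: [0.4592, -0.0169, 0.1562]
ee_rot: [-0.034, 0.999, 0.0, -0.0]
ft_force: [0.7, -0.5, -0.1]
grip_width: 0.352
grasp_force: 0.0
```

{"method": "play_rows", "body": {"deltas": [0, 0, 0, 0, 0, 0, 1, 0, 0, 0, 0, 0, 0, 1, 0, 0, 0, 0, 0, 0, 1, 0, 0, 0, 0, 0, 0, 1]}}

```text
time: 4.05
eef_pos: [0.4591, -0.0168, 0.1561]
ee_rot: [-0.034, 0.999, 0.0, -0.0]
ft_force: [-0.6, -0.1, -1.3]
grip_width: 0.324
grasp_force: 30.0
```

{"method": "play_rows", "body": {"deltas": [0, 0, -0.05, 0, 0, 0, 1, 0, 0, -0.15, 0, 0, 0, 1, 0, 0, -0.3, 0, 0, 0, 1, 0, 0, -0.45, 0, 0, 0, 1, 0, 0, -0.57, 0, 0, 0, 1, 0, 0, -0.6, 0, 0, 0, 1, 0, 0, -0.6, 0, 0, 0, 1]}}

```text
time: 4.75
eef_pos: [0.4593, -0.0169, 0.2466]
ee_rot: [-0.034, 0.999, -0.0, 0.001]
ft_force: [-0.4, -0.2, -3.9]
grip_width: 0.325
grasp_force: 30.0
```

```bash
python3 - <<'E'
from h import *
f=cam('side','side3.png');cam('top','top3.png')
s=r.sense();p=s['eef_pos'];M=R.from_quat(s['ee_rot']).as_matrix();print(p,M.round(3).tolist(),s['time'],s['ft_force'],s['grasp_force'],s['grip_width'])
a=cv2.imread('pics/side3.png')[60:260,230:430];b=cv2.imread('pics/top3.png')[50:250,210:410]
cv2.imwrite('pics/c4.png',cv2.resize(np.hstack([a,b]),None,fx=2,fy=2))
yr=-.2397;lip=np.array([.6882,.0743])
for xr in(-.10,-.04):
    t=lip+xr*np.array([np.cos(yr),np.sin(yr)]);d=np.r_[t-p[:2],0];print(xr,t,(M.T@d/.15).round(3))
E
```

```text
[ 0.458638   -0.01675895  0.24531536] [[-0.998, -0.068, -0.002], [-0.068, 0.998, 0.0], [0.002, 0.001, -1.0]] 4.85 [ 0.09056405 -0.1571309  -3.20276526] 29.98722642660141 0.3256537200095155
-0.1 [0.59105908 0.09804112] [-0.933  0.704 -0.001]
-0.04 [0.64934363 0.08379645] [-1.314  0.582 -0.002]
```

View pics/c4.png

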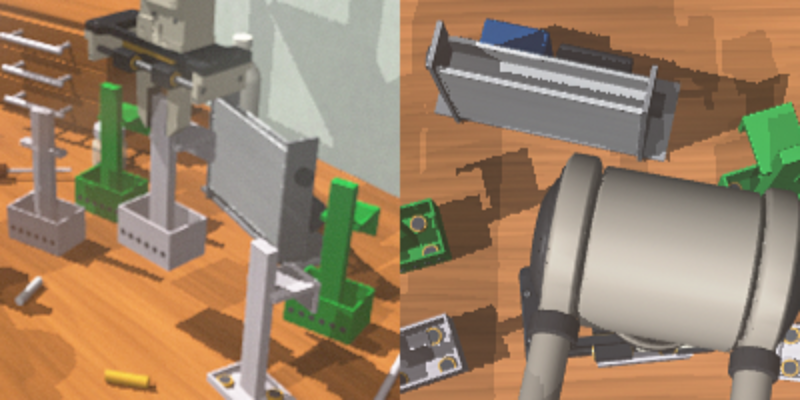

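The basket is held upright and lifted 90 mm; its stalk is at crop (165,150), and the bystanders have not moved. Next I move to 100 mm before the lip and square up.

{"method": "play_rows", "body": {"deltas": [-0.06, 0.04, 0, 0, 0, 0.01, 1, -0.18, 0.13, 0, 0, 0, 0.04, 1, -0.33, 0.25, 0, 0, 0, 0.08, 1, -0.48, 0.36, 0, 0, 0, 0.12, 1, -0.63, 0.48, 0, 0, 0, 0.15, 1, -0.76, 0.58, 0, 0, 0, 0.17, 1, -0.86, 0.65, 0, 0, 0, 0.19, 1, -0.92, 0.69, 0, 0, 0, 0.196, 1, -0.933, 0.704, 0, 0, 0, 0.196, 1, -0.933, 0.704, 0, 0, 0, 0.196, 1]}}

```text
time: 5.85
eef_pos: [0.5912, 0.0979, 0.2454]
ee_rot: [0.119, 0.993, -0.0, -0.001]
ft_force: [-0.1, -0.3, -2.8]
grip_width: 0.321
grasp_force: 30.0
```

```bash
python3 - <<'E'
from h import *
f=cam('side','side4.png')
s=r.sense();p=s['eef_pos'];M=R.from_quat(s['ee_rot']).as_matrix();print(p,M.round(3).tolist(),s['time'],s['grasp_force'])
a=cv2.imread('pics/side4.png')[60:250,240:430]
cv2.imwrite('pics/c5.png',cv2.resize(a,None,fx=3,fy=3,interpolation=2))
yr=-.2397;lip=np.array([.6882,.0743])
Z=R.from_euler('z',yr).as_matrix()
t=lambda x,y,z,o:(np.array([*o,0])+Z@[x,y,z])
print('lip ends/plate base',proj(f,[t(-.003,y,z,lip) for y in(.1,-.1) for z in(.165,0)]).round(1).tolist())
dz=p[2]-.1561
print('arm end top, tongue low,stalk top,tub rim',proj(f,[t(x,y,z+dz,p[:2]) for x,y,z in[(.06,-.025,.143),(.06,-.025,.105),(-.007,-.015,.193),(-.03,-.045,.05),(.03,-.045,.05),(-.03,.045,.05)]]).round(1).tolist())
for xr in(-.10,-.04):
    q=lip+xr*Z[:2,0];d=np.r_[q-p[:2],0];print(xr,(M.T@d/.15).round(3))
E
```

```text
[0.59106271 0.09756053 0.24578569] [[-0.971, 0.237, -0.001], [0.237, 0.971, -0.0], [0.001, -0.001, -1.0]] 5.9 29.9870628118515
lip ends/plate base [[337.3, 107.9], [334.4, 159.0], [373.8, 135.7], [368.2, 190.8]]
arm end top, tongue low,stalk top,tub rim [[348.7, 102.4], [347.7, 116.2], [324.3, 85.7], [319.3, 144.2], [340.0, 140.3], [304.8, 130.5]]
-0.1 [ 0.001  0.003 -0.   ]
-0.04 [-0.399  0.003 -0.   ]
```

View pics/c5.png

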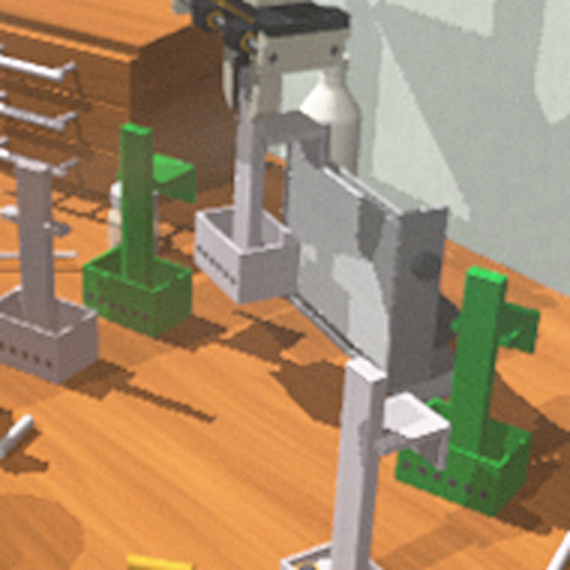

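The basket is squared and 100 mm before the rail. It matches the prediction (tub corner (319,143)), but the rail's right end is a few pixels off, so I'll check the rail fit in a zoom.

```bash
python3 - <<'E'
from h import *
yr=-.2397;lip=np.array([.6882,.0743]);Z=R.from_euler('z',yr).as_matrix()
t=lambda x,y,z:(np.array([*lip,0])+Z@[x,y,z])
P=[t(x,y,z) for x,y,z in[(-.003,.1,.165),(-.003,-.1,.165),(-.003,.1,.0),(-.003,-.1,0),(.036,.1,.145),(.036,-.1,.145)]]
out=[]
for n,fn,(u0,u1,v0,v1) in(('top','top1.png',(220,355,55,135)),('side','side1.png',(330,390,100,195))):
    f=cam(n);a=cv2.resize(cv2.imread('pics/'+fn)[v0:v1,u0:u1],None,fx=4,fy=4,interpolation=2)
    for i,q in enumerate(proj(f,P)):
        c=tuple(int(round(x)) for x in((q[0]-u0+.5)*4,(q[1]-v0+.5)*4)); cv2.circle(a,c,2,[(0,0,255),(0,255,255),(0,255,0)][i//2],-1)
        print(n,i,c)
    out.append(cv2.copyMakeBorder(a,0,380-a.shape[0],0,0,0))
cv2.imwrite('pics/c6.png',np.hstack(out))
E
```

```text
top 0 (36, 118)
top 1 (449, 206)
top 2 (87, 221)
top 3 (439, 297)
top 4 (62, 57)
top 5 (465, 142)
side 0 (31, 34)
side 1 (177, 145)
side 2 (20, 238)
side 3 (155, 365)
side 4 (77, 52)
side 5 (226, 163)
```

View pics/c6.png

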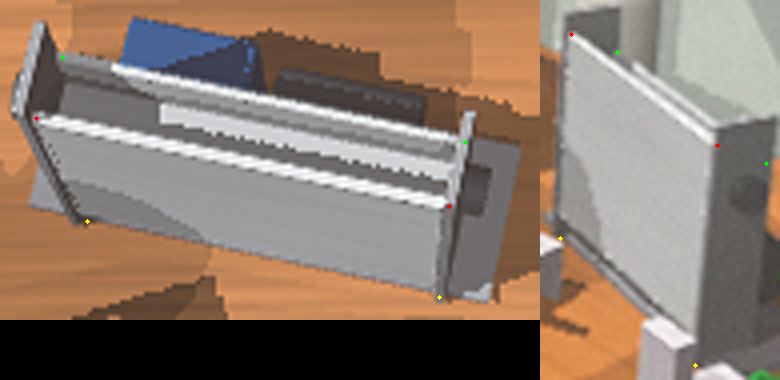

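The rail fit matches in both views: the red dots are on the lip ends, and the yellow dots are at the plate foot. I'll advance over the lip.

{"method": "play_rows", "body": {"deltas": [-0.03, 0, 0, 0, 0, 0, 1, -0.1, 0, 0, 0, 0, 0, 1, -0.18, 0, 0, 0, 0, 0, 1, -0.27, 0, 0, 0, 0, 0, 1, -0.35, 0, 0, 0, 0, 0, 1, -0.39, 0, 0, 0, 0, 0, 1, -0.39, 0, 0, 0, 0, 0, 1, -0.39, 0, 0, 0, 0, 0, 1]}}

```text
time: 6.8
eef_pos: [0.6481, 0.084, 0.2462]
ee_rot: [0.12, 0.993, 0.0, -0.0]
ft_force: [0.2, -0.4, -3.0]
grip_width: 0.324
grasp_force: 30.0
```

{"method": "play_rows", "body": {"deltas": [0, 0, 0.03, 0, 0, 0, 1, 0, 0, 0.08, 0, 0, 0, 1, 0, 0, 0.14, 0, 0, 0, 1, 0, 0, 0.2, 0, 0, 0, 1, 0, 0, 0.25, 0, 0, 0, 1, 0, 0, 0.3, 0, 0, 0, 1, 0, 0, 0.32, 0, 0, 0, 1, 0, 0, 0.32, 0, 0, 0, 1]}}

```text
time: 7.6
eef_pos: [0.6483, 0.0841, 0.1976]
ee_rot: [0.12, 0.993, -0.0, -0.001]
ft_force: [-0.3, 0.6, -2.4]
grip_width: 0.328
grasp_force: 30.0
```

```bash
python3 - <<'E'
from h import *
f=cam('side','side5.png')
s=r.sense();p=s['eef_pos'];print(p,s['time'],s['ft_force'],s['grasp_force'])
a=cv2.imread('pics/side5.png')[80:190,290:390]
cv2.imwrite('pics/c7.png',cv2.resize(a,None,fx=5,fy=5,interpolation=2))
yr=-.2397;lip=np.array([.6882,.0743]);Z=R.from_euler('z',yr).as_matrix();print(Z.T@np.r_[p[:2]-lip,0])
E
```

```text
[0.6485105  0.08407673 0.19814779] 7.65 [ 0.17583872 -0.53795933 -2.56291273] 29.987343549728394
[-4.08758503e-02  7.44730760e-05  0.00000000e+00]
```

View pics/c7.png

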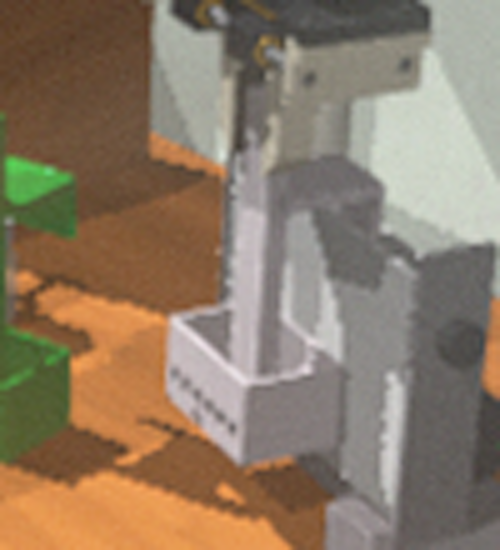

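The arm is over the lip at crop (330,180) and the tongue goes down behind it. There is no contact force yet, so I'll lower gently.

{"method": "play_rows", "body": {"deltas": [0, 0, 0.02, 0, 0, 0, 1, 0, 0, 0.04, 0, 0, 0, 1, 0, 0, 0.055, 0, 0, 0, 1, 0, 0, 0.065, 0, 0, 0, 1, 0, 0, 0.065, 0, 0, 0, 1]}}

```text
time: 8.15
eef_pos: [0.6483, 0.0841, 0.1882]
ee_rot: [0.12, 0.993, 0.0, -0.0]
ft_force: [-1.2, -0.5, -2.6]
grip_width: 0.328
grasp_force: 30.0
```

{"method": "play_rows", "body": {"deltas": [0, 0, 0.007, 0, 0, 0, 1, 0, 0, 0.014, 0, 0, 0, 1, 0, 0, 0.014, 0, 0, 0, 1, 0, 0, 0.014, 0, 0, 0, 1]}}

```text
time: 8.55
eef_pos: [0.6485, 0.0841, 0.1864]
ee_rot: [0.12, 0.993, 0.0, 0.0]
ft_force: [-0.2, 0.0, -3.6]
grip_width: 0.325
grasp_force: 30.0
```

{"method": "play_rows", "body": {"deltas": [0, 0, 0.007, 0, 0, 0, 1, 0, 0, 0.014, 0, 0, 0, 1, 0, 0, 0.014, 0, 0, 0, 1]}}

```text
time: 8.85
eef_pos: [0.6486, 0.0841, 0.1859]
ee_rot: [0.12, 0.993, 0.0, 0.001]
ft_force: [-3.2, -0.1, 5.9]
grip_width: 0.324
grasp_force: 30.0
```

{"method": "play_rows", "body": {"deltas": [0, 0, 0.007, 0, 0, 0, 1, 0, 0, 0.014, 0, 0, 0, 1, 0, 0, 0.014, 0, 0, 0, 1]}}

```text
time: 9.15
eef_pos: [0.6486, 0.0842, 0.1856]
ee_rot: [0.119, 0.993, 0.0, 0.002]
ft_force: [-7.8, 0.9, 13.7]
grip_width: 0.323
grasp_force: 30.0
```

It is seated on the lip. I'll relax the press slightly, then open slowly.

{"method": "play_rows", "body": {"deltas": [0, 0, -0.016, 0, 0, 0, 1, 0, 0, -0.016, 0, 0, 0, 1]}}

```text
time: 9.35
eef_pos: [0.6487, 0.0842, 0.1858]
ee_rot: [0.12, 0.993, 0.0, 0.001]
ft_force: [-3.3, 0.5, 6.3]
grip_width: 0.329
grasp_force: 30.0
```

{"method": "play_rows", "body": {"deltas": [0, 0, 0, 0, 0, 0, 0.2, 0, 0, 0, 0, 0, 0, 0.0, 0, 0, 0, 0, 0, 0, -0.4, 0, 0, 0, 0, 0, 0, -0.7, 0, 0, 0, 0, 0, 0, -0.7, 0, 0, 0, 0, 0, 0, -0.7, 0, 0, 0, 0, 0, 0, -0.7]}}

```text
time: 10.05
eef_pos: [0.6485, 0.0841, 0.1845]
ee_rot: [0.12, 0.993, 0.0, -0.0]
ft_force: [0.3, -0.2, 0.5]
grip_width: 0.835
grasp_force: 0.0
```

```bash
python3 - <<'E'
from h import *
f=cam('side','side6.png')
s=r.sense();print(s['eef_pos'],s['time'],s['ft_force'],s['grasp_force'],s['grip_width'])
a=cv2.imread('pics/side6.png')[70:280,220:430]
cv2.imwrite('pics/c8.png',cv2.resize(a,None,fx=2.8,fy=2.8,interpolation=2))
E
```

```text
[0.64847593 0.08409529 0.18455431] 10.1 [ 0.10301393 -0.2402104   0.36133719] 0.0 0.845014113966637
```

View pics/c8.png

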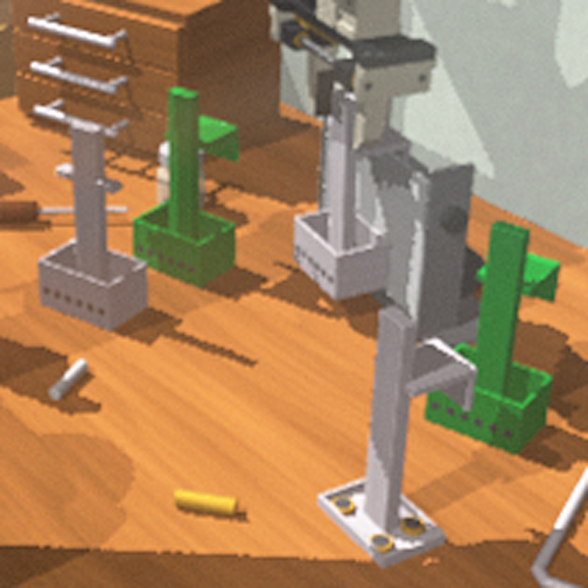

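The basket hangs from the lip with the fingers open, leaning slightly, and the bystanders are still in place. I'll retreat straight up and let it settle.

{"method": "play_rows", "body": {"deltas": [0, 0, -0.1, 0, 0, 0, -0.8, 0, 0, -0.3, 0, 0, 0, -0.8, 0, 0, -0.55, 0, 0, 0, -0.8, 0, 0, -0.75, 0, 0, 0, -0.8, 0, 0, -0.75, 0, 0, 0, -0.8, 0, 0, -0.75, 0, 0, 0, -0.8, 0, 0, -0.75, 0, 0, 0, -0.8, 0, 0, -0.75, 0, 0, 0, -0.8]}}

```text
time: 10.9
eef_pos: [0.648, 0.0841, 0.2953]
ee_rot: [0.12, 0.993, -0.0, -0.002]
ft_force: [0.0, 0.3, -0.1]
grip_width: 0.906
grasp_force: 0.0
```

```bash
python3 - <<'E'
from h import *
f=cam('side','side7.png'); a=cv2.imread('pics/side6.png').astype(int);b=cv2.imread('pics/side7.png').astype(int)
s=r.sense();print(s['eef_pos'],s['time'],s['ft_force'])
d=np.abs(a-b).max(2)[145:185,318:345] ; print('tub diff',d.mean(),d.max())
for x in r.search_frame('basket','side'): print(np.round(x['box']),x['p'])
print(r.close_job())
E
```

```text
[0.64806199 0.0840603  0.29560021] 10.95 [-0.13394327 -0.94640935  0.22426628]
tub diff 3.7425925925925925 12
[195. 166.  38.  73.] 0.91
[287. 136.  34.  70.] 0.61
[346. 137.  45.  78.] 0.59
[396. 190.  50.  86.] 0.59
[364. 148.  61.  96.] 0.39
the job is handed in; nothing more can be done
None
```

The hooked deep basket hangs from the rail lip, set down fully and released; the last picture before the retreat showed both steel bystanders still standing in place, and I handed the job in at about 11 s (no verdict came back).

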